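Put the small moka kit away in the divider tray

TASK

Put the small moka kit away in the white tray: slide the tray's divider towards the cork-lined end until the wooden spoon and the wooden spatula can lie lengthwise in the bare bay, and lay both flat in it, side by side, right way up as they lie now. Stand the moka boiler upright and the smaller of the two funnels rim down, as it stands now, side by side on the floor of the cork-lined bay, setting all four down rather than dropping them. Leave the steel spoon and the larger funnel where they are, and do not disturb the milk jug or the cup on its saucer.

Things in the scene. Friction and masses are not known exactly. Their poses are not given: they have to be found in the camera images.
- tray: White open tray, fixed, 190 mm (its x) by 350 mm (its y) outside, walls 5 mm thick and 32 mm high, floor 4 mm thick; inside 180 by 340 mm. Origin: centre of the underside; z up. Flat brown cork lining covers the floor at its +y end, from y = +62 to +170 mm; the rest of the floor is bare. It stands left or right of the robot, turned by up to 7 degrees.
- divider: Dark wooden divider across the tray, 8 mm thick (its y), 176 mm wide, 31 mm high; grip tab in the middle, 56 mm wide (x), 10 mm thick (y), up to z = 51 mm. Origin: mid-plane, level with the tray underside; axes as the tray. Slides along tray y, -100 to +100 mm, against 2 N friction, and stays. Starts at y = -80 to -5 mm. At y = +62 mm (cork edge) the bare bay is 228, the cork bay 104 mm long.
- wood_spoon: Light brown wooden spoon lying flat, bowl up, 205 mm long (its x, the bowl at +x). Handle 12 mm wide, 10 mm high, straight from x = -102 to +49 mm; oval bowl 58 by 42 mm, 12 mm high. Origin: underside, at mid length; z up. Balances about 12 mm from the origin towards the bowl; 45 g.
- wood_spatula: Light brown wooden spatula lying flat, 205 mm long (its x, the blade at +x). Handle 12 mm wide, 10 mm high, straight from x = -102 to +40 mm; flat square-ended blade 62 by 46 mm, 7 mm thick. Origin: underside, at mid length; z up. Balances about 15 mm from the origin towards the blade; 45 g.
- boiler: Lower half (boiler) of a small aluminium moka pot: eight-sided cup, open at the top, upright, 56 mm high; 66 to 71 mm across at the foot, 58 to 62 at height 44 mm, above that a neck 55 mm across; brass valve on its +x side at height 18 mm. Origin: centre of the underside; z up. 130 g. Can be gripped across, in any direction, with the fingertips 29 mm or more above its foot.
- small_funnel: Small aluminium moka funnel standing rim down, stem up: rim and basket 50 mm across and 15 mm high, shoulder up to 23 mm, then an upright stem 9 mm in diameter up to height 52 mm, by which it can be gripped. Origin: centre of the rim's underside; z up. 25 g.
- steel_spoon: Look-alike that stays: a shiny grey steel spoon of the same shape and size as the wooden spoon. Same axes and origin.
- big_funnel: Look-alike that stays: the larger moka's aluminium funnel, standing rim down, 68 mm across, 70 mm high, stem 12 mm in diameter. Origin: centre of the rim's underside.
- milk_jug: Bystander: stainless steel milk jug, 80 mm across, 86 mm high, handle at its +y side; stands beyond the work. Origin: centre of the underside.
- cup: Bystander: blue ceramic cup, 66 mm across, 55 mm high, on a white saucer 120 mm across; stands beyond the work. Origin: centre of the cup's underside.

How it is judged:
By the outcome, as a careful person would: the job done as asked, in the order asked, and still so for the second after the job is handed in, with the robot touching nothing.
It also fails if it takes over 122 s, if anything falls off the work surface, if the arm or the gripper's body presses on something with over 40 N, if the wrist force passes 120 N, or if a joint passes its speed limit or range.

ROBOT

A 6-joint arm with a two-finger parallel gripper is mounted at the origin on the work surface. World frame = base frame: x ahead of the robot, y to its left, z up, the work surface at z = 0. Lengths are in mm, angles in rad, forces in N, time in s.
With the tool pointing down it reaches from about 350 to 975 mm from the base axis. Payload 7.1 kg.
Tool frame: the origin (TCP) lies between the finger pads; the fingertips stand 14 mm ahead of it and the grasp point (between the pads) lies 5 mm behind it; z points along the fingers, y is the line along which they close (so a half turn about z gives the same grasp; the last joint's range is limited). The gripper opens to 88 mm and grips with 3 to 60 N. Pads are 20 mm wide; open, the fingers measure 115 mm over their backs; the gripper's body (75 mm by 178 mm) begins 61 mm behind the grasp point.
Start: joints at [1.318, 0.423, 1.63, -0, 1.089, -0.019], TCP at [144.766, 607.987, 236.675] pointing down, gripper open.
Joint ranges: [-3, 3], [-0.9, 2.11], [0.09, 2.58], [-1.31, 4.45], [0.11, 2.69], [-2.54, 2.54]. Speed limits (rad/s): [2.39, 2.39, 3.01, 3.14, 3.14, 3.14].

INTERFACE

Orientations are given as a rotation vector (axis times angle).
In Python, from workcell import ctrl gives the robot as it stands. The module is installed in compiled form; this text tells all that it offers.
- The arm moves only by the tool servo_tool, never from a script. Its argument "plan" is a list of rows, each a list of 3 entries, a list of its own where there are three numbers: the closure, from 0 (fully open) to 1 (shut), then the shift along the world's x, y, z in mm, then the turn about the world's z in degrees. In form: [[hand, [x, y, z], yaw], ...]. A call has 1 to 10 rows; each row is the pose to reach, as a shift and turn from the pose commanded when the call began; what a row does not reach only later rows make up. A row lasts 1/12 s, in which the tool goes at most 41.7 mm and 7.16 degrees, less where a joint would pass 70% of its speed; a pose out of reach is approached as far as the arm can. A call with a gripper value outside its range is refused whole. The fingers move at their own pace and stop on an object; the grip force is fixed at half the most. Time passes only in rows, so rows that repeat a pose let the fingers close. It gives the time, the measured TCP pose, the force, the opening and the grip force at its end, in the units of the state.
- ctrl.get_obs(): the state, without advancing time (a new reading comes with each control period).
- ctrl.get_image(name): name is "scene" or "top" or "wrist"; returns the picture (384x512x3 uint8, blue, green, red); there is no depth.
- ctrl.camera_info(name): a dict with "fovy" (degrees; the focal length in pixels is half the picture's height over the tangent of half this angle, whatever the lens; pixels are square), "cx", "cy" (the principal point, pixels), "k1" (the pictures are not rectified: a ray, as slopes to the right and down, at radius r is drawn at 1 + k1 r^2 times it, then the intrinsics apply), "rvec" (rotation vector, rad) and "tvec" (3), from world to camera coordinates, as OpenCV has them; the wrist camera has in their place "T_tool_cam" (4x4, takes a point from camera to tool coordinates, whose origin is the TCP and whose axes are the flange's). Camera axes: x right, y down, z forward; pixel columns grow to the right and rows downward; lengths in mm; the calibration is good to about 2 mm. A picture is of the moment at which its call begins: read the wrist's pose just before it. camera_info takes no time and is no camera call.
- ctrl.close_job(): hands the job in; it is judged then, once.
The state is a dict: "t": time; "qpos": joint angles; "qvel": joint speeds; "joint_torque": joint torques, N m; "ee_pos": TCP position; "orientation": TCP orientation; "ft_force": force on the tool from outside, world axes, zero at the start; "moment": the same for the moment, N m; "width": finger opening in mm; "grasp_force": force on a finger pad.
Only numpy, scipy, OpenCV 4.12 (cv2) and the standard library are available. Lean on these libraries where they do the work, as an engineer would, in place of code of your own. Each camera call takes 0.05 s, during which the arm holds its last target. There are 200 camera calls.

## Working session

There is one attempt and no reset: what is moved stays moved. The work goes in short steps, Python scripts to look and compute and a tool call to move; the robot and the scene stay as the last step left them, time stands still between calls to the robot, and variables do not carry over. Pictures are saved under pics/ and viewed, at most 17 in all, crops included, and the job is handed in when it is done.

Besides the shell and the picture viewer there is one more tool, called after ">>>" in YAML: its name, and indented under it one key for each argument. servo_tool: Moves the arm, as the interface text tells. Its arguments: {"type":"object","properties":{"plan":{"type":"array"}},"required":["plan"]}

```bash
mkdir -p pics; cat > h.py <<'E'
import numpy as np, cv2
from scipy.spatial.transform import Rotation as R
from workcell import ctrl
def cam(name):
    i=ctrl.camera_info(name); f=192/np.tan(np.radians(i['fovy'])/2)
    K=np.array([[f,0,i['cx']],[0,f,i['cy']],[0,0,1.]]); D=np.array([i['k1'],0,0,0,0.])
    if 'rvec' in i and i.get('rvec') is not None:
        T=np.eye(4);T[:3,:3]=R.from_rotvec(np.ravel(i['rvec'])).as_matrix();T[:3,3]=np.ravel(i['tvec']);T=np.linalg.inv(T)
    else:
        o=ctrl.get_obs();W=np.eye(4);W[:3,:3]=R.from_rotvec(o['orientation']).as_matrix();W[:3,3]=o['ee_pos'];T=W@np.array(i['T_tool_cam'])
    return K,D,T
def snap(name,fn=None):
    c=cam(name); im=ctrl.get_image(name)
    if fn: cv2.imwrite('pics/'+fn+'.png',im)
    np.savez('pics/%s.npz'%(fn or name),K=c[0],D=c[1],T=c[2],im=im)
    return c,im
def load(fn):
    z=np.load('pics/%s.npz'%fn); return (z['K'],z['D'],z['T']),z['im']
def rays(c,uv):
    K,D,T=c; p=cv2.undistortPoints(np.array(uv,float).reshape(-1,1,2),K,D).reshape(-1,2)
    d=np.c_[p,np.ones(len(p))]@T[:3,:3].T
    return T[:3,3],d
def plane(c,uv,z):
    o,d=rays(c,uv); return o+d*((z-o[2])/d[:,2])[:,None]
def tri(c1,u1,c2,u2):
    A=[];b=[]
    for c,u in((c1,u1),(c2,u2)):
        o,d=rays(c,[u]);d=d[0]/np.linalg.norm(d);P=np.eye(3)-np.outer(d,d);A.append(P);b.append(P@o)
    return np.linalg.lstsq(np.vstack(A),np.hstack(b),rcond=None)[0]
def px(c,P):
    K,D,T=c;M=np.linalg.inv(T);return cv2.projectPoints(np.array(P,float).reshape(-1,3),cv2.Rodrigues(M[:3,:3])[0],M[:3,3],K,D)[0].reshape(-1,2)
E
python3 - <<'E'
from h import *
for n in('top','scene','wrist'):
    c,im=snap(n,n+'0'); print(n,c[0][0,0],c[2][:3,3].round(),c[2][:3,2].round(2),c[2][:3,0].round(2))
o=ctrl.get_obs();print(o)
t=cv2.imread('pics/top0.png');cv2.imwrite('pics/top0b.png',cv2.resize(t,(800,600),interpolation=cv2.INTER_CUBIC))
E
```

```text
top 380.1657308741999 [512.   9. 981.] [ 0.12 -0.02 -0.99] [-0.02 -1.    0.01]
scene 474.5875017033667 [1457.   52. 1168.] [-0.61 -0.02 -0.79] [-0.04  1.   -0.  ]
wrist 289.99863429308556 [ 65. 626. 385.] [ 0.29 -0.07 -0.96] [ 0.23  0.97 -0.  ]
{'t': 0.15, 'qpos': array([ 1.31799792e+00,  4.23683169e-01,  1.63046823e+00, -4.19404662e-05,
        1.08858201e+00, -1.90220868e-02]), 'qvel': array([ 8.78142147e-04, -2.23731322e-03, -1.84802706e-03,  1.21625207e-04,
       -1.41664271e-03, -9.27226721e-05]), 'joint_torque': array([-1.61693351e-04, -5.44984674e+01, -2.73916984e+01,  6.43607229e-02,
        2.04507471e-02, -5.64275103e-05]), 'ee_pos': array([144.68447119, 607.62146748, 236.08725905]), 'orientation': array([-3.66335186e-01, -3.12004164e+00,  1.78321172e-03]), 'ft_force': array([ 0.04572466,  0.71442868, -0.45802656]), 'moment': array([ 0.01050731,  0.00720324, -0.04955534]), 'grasp_force': 0.0, 'width': 87.55998023108248}
```

View pics/top0b.png

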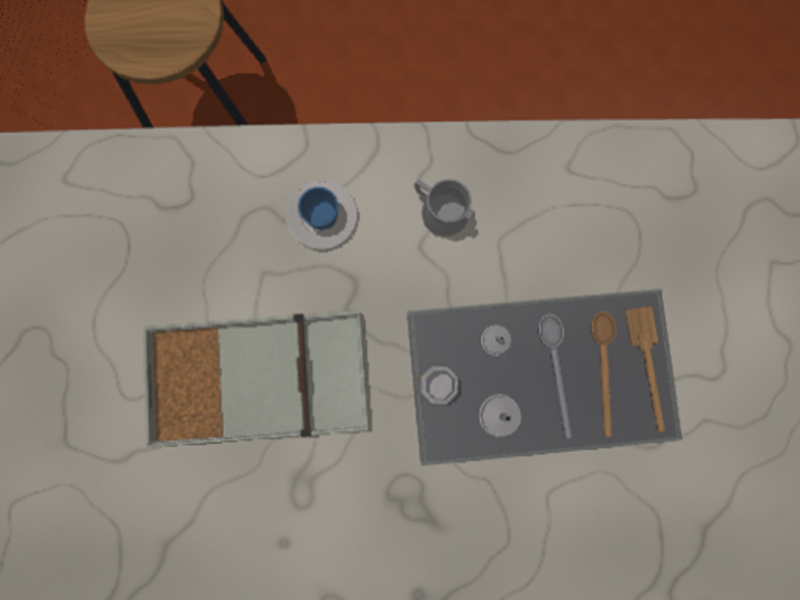

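View pics/scene0.png

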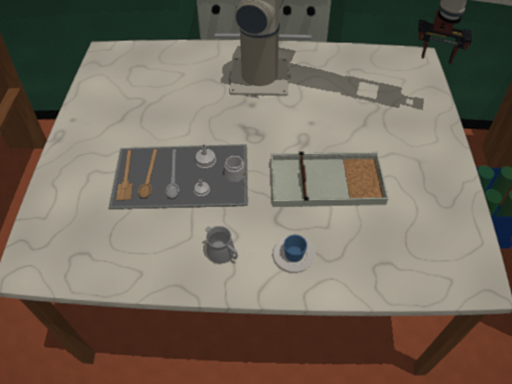

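The top view shows the tray on the left of the robot, at about (260,380), with the cork at its left end and the divider at u≈303. A grey mat on the right holds the small funnel at (496,340), the big funnel at (500,415), the boiler at (440,386), the steel spoon, the wooden spoon (603) and the spatula (645). The scene view agrees.

```bash
cat > m.py <<'E'
from h import *
for n in('top0','scene0'):
    c,im=load(n); g=plane(c,[(u,v) for v in range(384) for u in range(512)],5).reshape(384,512,3)
    hsv=cv2.cvtColor(im,cv2.COLOR_BGR2HSV)
    roi=(abs(g[...,0]-512)<190)&(abs(g[...,1])<480)
    def blobs(m,zz,lab,amin):
        m=(m&roi).astype(np.uint8); 
        k,L,S,C=cv2.connectedComponentsWithStats(m)
        for i in range(1,k):
            if S[i,4]<amin: continue
            cn=max(cv2.findContours((L==i).astype(np.uint8),0,2)[0],key=cv2.contourArea)
            b=cv2.boxPoints(cv2.minAreaRect(cn)); 
            print(n,lab,S[i,4],'px',C[i].round(1),'c',plane(c,[C[i]],zz)[0].round(1)[:2],'box',plane(c,b,zz)[:,:2].round(0).tolist())
    blobs((hsv[...,0]<22)&(hsv[...,1]>95)&(hsv[...,2]>70),4,'wood',60)
    blobs((hsv[...,2]<70)&(hsv[...,1]>20)&(g[...,1]>0),31,'dark',40)
    mat=(hsv[...,2]<115)&(hsv[...,1]<60)&(g[...,1]<20)
    blobs(mat,2,'mat',2000)
E
python3 m.py
python3 - <<'E'
import cv2
im=cv2.imread('pics/top0.png');cv2.imwrite('pics/c1.png',cv2.resize(im[180:300,90:245],(775,600),interpolation=cv2.INTER_CUBIC))
E
```

```text
top0 wood 645 px [413.2 223.5] c [ 542.9 -412.1] box [[609.0, -381.0], [617.0, -426.0], [414.0, -452.0], [407.0, -408.0]]
top0 wood 485 px [386.5 229.5] c [ 529.4 -340.4] box [[606.0, -326.0], [605.0, -363.0], [403.0, -349.0], [404.0, -313.0]]
top0 wood 2845 px [119.7 245.8] c [504.5 345.3] box [[594.0, 404.0], [595.0, 297.0], [418.0, 288.0], [417.0, 394.0]]
top0 dark 170 px [194.7 241.1] c [512.3 149.7] box [[602.0, 161.0], [603.0, 151.0], [430.0, 142.0], [429.0, 152.0]]
top0 mat 13441 px [345.1 241.9] c [ 500.6 -231.5] box [[615.0, -15.0], [646.0, -458.0], [391.0, -462.0], [366.0, -31.0]]
scene0 wood 251 px [147.3 179.5] c [ 525.9 -339.7] box [[594.0, -358.0], [388.0, -373.0], [395.0, -333.0], [599.0, -321.0]]
scene0 wood 330 px [124.9 183.2] c [ 543.4 -410.6] box [[606.0, -425.0], [401.0, -450.0], [407.0, -402.0], [611.0, -381.0]]
scene0 wood 1243 px [362.2 178. ] c [497.7 346.2] box [[421.0, 290.0], [393.0, 402.0], [568.0, 403.0], [592.0, 298.0]]
scene0 dark 148 px [302.5 176.3] c [519.5 152.3] box [[419.0, 139.0], [417.0, 153.0], [610.0, 165.0], [612.0, 152.0]]
scene0 mat 6739 px [183.6 177.5] c [ 512.7 -223.9] box [[389.0, -508.0], [360.0, -32.0], [616.0, -14.0], [646.0, -440.0]]
```

View pics/c1.png

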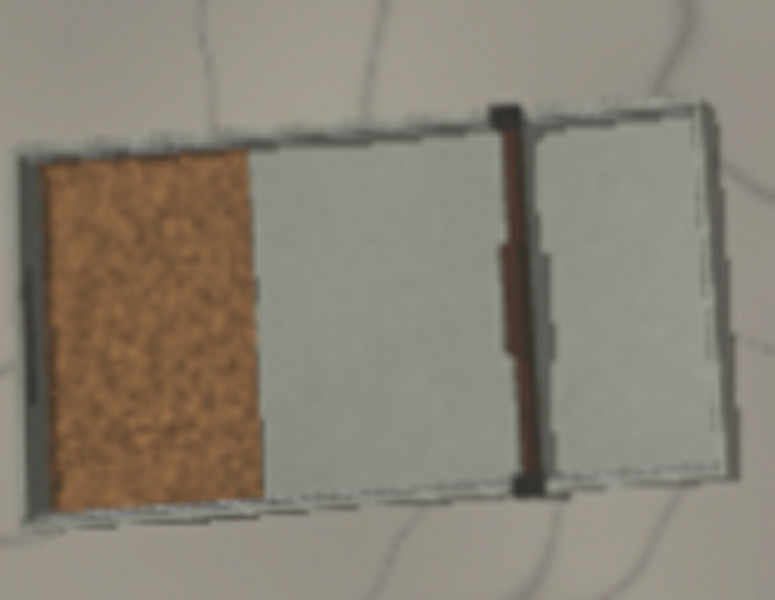

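The crop shows the tray turned about +3°. The cork edge is at u≈257, the divider at u≈515 with dark end caps, and its tab is at (513,298). Now I'll move over the tray.

>>> servo_tool:
  plan:
    - [0,[370,-458,0],16.4]
    - [0,[370,-458,0],16.4]
    - [0,[370,-458,0],16.4]
    - [0,[370,-458,0],16.4]
    - [0,[370,-458,0],16.4]
    - [0,[370,-458,0],16.4]
    - [0,[370,-458,0],16.4]
    - [0,[370,-458,0],16.4]
    - [0,[370,-458,0],16.4]
    - [0,[370,-458,0],16.4]

```text
t: 0.98
ee_pos: [407.1, 282.4, 236.7]
orientation: [-0.083, 3.14, 0.0]
ft_force: [0.9, 1.0, -0.4]
width: 87.9
grasp_force: 0.0
```

```bash
python3 -c "
from h import *
snap('wrist','w1')"
```

>>> servo_tool:
  plan:
    - [0,[108,-132,0],0]
    - [0,[108,-132,0],0]
    - [0,[108,-132,0],0]
    - [0,[108,-132,0],0]
    - [0,[108,-132,0],0]
    - [0,[108,-132,0],0]

```text
t: 1.53
ee_pos: [515.4, 150.5, 236.4]
orientation: [0.076, -3.14, 0.0]
ft_force: [-0.1, -0.7, -0.5]
width: 87.6
grasp_force: 0.0
```

```bash
python3 -c "
from h import *
a=load('w1')[1];c,b=snap('wrist','w2')
print(ctrl.get_obs()['ee_pos'])
cv2.imwrite('pics/c2.png',cv2.resize(np.hstack([a,b]),(800,300),interpolation=cv2.INTER_AREA))"
```

```text
[514.19580221 151.66180419 236.25527763]
```

View pics/c2.png

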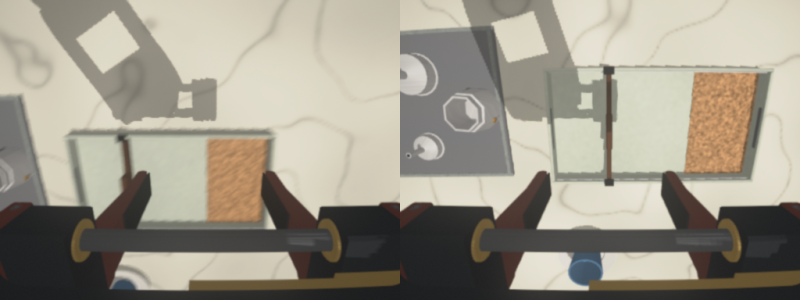

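The left half is the earlier wrist frame. The right half (w2) shows the whole tray, with divider end caps at about (608,70) and (609,182), and the cork from u≈690 to 755. Now I'll measure it in two views.

```bash
python3 - <<'E'
from h import *
def quad(n,kind):
    c,im=load(n);hsv=cv2.cvtColor(im,cv2.COLOR_BGR2HSV);g=plane(c,[(u,v) for v in range(384) for u in range(512)],20).reshape(384,512,3)
    roi=(g[...,1]>70)&(g[...,1]<430)&(abs(g[...,0]-512)<115)
    if kind=='cork': m=(hsv[...,0]<22)&(hsv[...,1]>95)&(hsv[...,2]>70)&(g[...,1]>220)
    else: m=(im[...,1]<85)&(im[...,2]<110)&(abs(g[...,1]-152)<22)
    k,L,S,C=cv2.connectedComponentsWithStats((m&roi).astype(np.uint8));i=1+np.argmax(S[1:,4])
    ys,xs=np.where(L==i); P=np.c_[xs,ys].astype(float)
    q=plane(c,P,4 if kind=='cork' else 31)
    out=[]
    for sx,sy in((-1,-1),(1,-1),(1,1),(-1,1)): out.append(P[np.argmax(sx*q[:,0]+sy*q[:,1])])
    return c,np.array(out),S[i],P,q
for k,z in(('cork',4),('div',31)):
    a=quad('top0',k);b=quad('w2',k)
    print(k,a[2],b[2])
    for u,v in zip(a[1],b[1]): print(u,v,'tri',tri(a[0],u,b[0],v).round(1),'pl',plane(a[0],[u],z)[0].round(1),plane(b[0],[v],z)[0].round(1))
    if k=='div':
        for s in(a,b):
            q=s[4]
            print('mid',q.mean(0).round(1), 'slope',np.polyfit(q[:,0],q[:,1],1).round(4))
c,im=load('w2');cv2.imwrite('pics/c3.png',cv2.resize(im[70:250,180:485],(800,472),interpolation=cv2.INTER_CUBIC))
E
```

```text
cork [  99  210   43   72 2845] [ 365   93   94  129 9784]
[141. 278.] [378.  93.] tri [421.7 291.3   1.3] pl [422.7 290.    4. ] [421.  290.8   4. ]
[138. 210.] [365. 220.] tri [594.9 299.7   4.3] pl [595.1 299.4   4. ] [595.  300.3   4. ]
[ 99. 213.] [435. 220.] tri [588.6 398.7   9.9] pl [589.6 400.3   4. ] [590.5 403.5   4. ]
[100. 280.] [458.  95.] tri [418.5 393.3   6.8] pl [419.8 394.    4. ] [416.8 395.6   4. ]
div [188 201  12  79 429] [261  86  12 112 573]
[198. 278.] [261.  86.] tri [421.4 142.9  25.4] pl [422.1 142.2  31. ] [421.5 142.9  31. ]
[193. 201.] [268. 197.] tri [ 627.9  173.3 -157.6] pl [612.3 153.4  31. ] [557.2 158.2  31. ]
[188. 202.] [268. 197.] tri [ 618.1  176.9 -119.6] pl [610. 166.  31.] [557.2 158.2  31. ]
[192. 278.] [272.  86.] tri [421.9 156.   34.3] pl [422.5 156.9  31. ] [420.8 155.7  31. ]
mid [516.2 151.5  31. ] slope [5.360000e-02 1.238087e+02]
mid [473.8 152.4  31. ] slope [5.210000e-02 1.276541e+02]
```

View pics/c3.png

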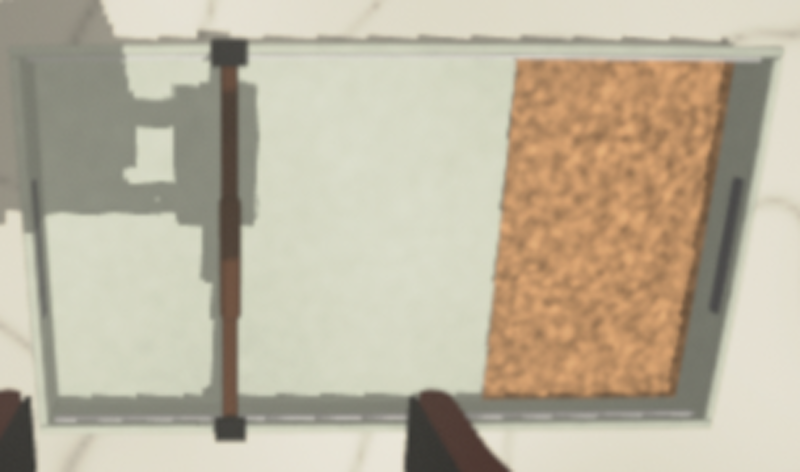

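>>> servo_tool:
  plan:
    - [0,[1,0,-40],0]
    - [0,[1,0,-80],0]
    - [0,[1,0,-120],0]
    - [0,[1,0,-160],0]
    - [0,[1,0,-180],0]
    - [0,[1,0,-192],0]
    - [0,[1,0,-192],0]
    - [1,[1,0,-192],0]
    - [1,[1,0,-192],0]
    - [1,[1,0,-192],0]

```text
t: 2.42
ee_pos: [516.5, 152.9, 46.4]
orientation: [-0.083, 3.137, 0.001]
ft_force: [-0.3, -0.0, 0.1]
width: 71.3
grasp_force: 0.0
```

>>> servo_tool:
  plan:
    - [1,[0,0,0],0]
    - [1,[0,0,0],0]
    - [1,[0,0,0],0]
    - [1,[0,0,0],0]

```text
t: 2.75
ee_pos: [515.6, 152.2, 45.1]
orientation: [-0.082, 3.14, 0.0]
ft_force: [-0.0, 0.1, -0.0]
width: 44.6
grasp_force: 0.0
```

>>> servo_tool:
  plan:
    - [1,[0,0,0],0]
    - [1,[0,0,0],0]
    - [1,[0,0,0],0]
    - [1,[0,0,0],0]
    - [1,[0,0,0],0]
    - [1,[0,0,0],0]
    - [1,[0,0,0],0]

```text
t: 3.33
ee_pos: [515.3, 152.4, 44.6]
orientation: [0.083, -3.14, -0.0]
ft_force: [-0.3, 1.4, -1.3]
width: 9.4
grasp_force: 30.0
```

>>> servo_tool:
  plan:
    - [1,[-0.8,15,0],0]
    - [1,[-1.8,35,0],0]
    - [1,[-2.9,55,0],0]
    - [1,[-3.9,75,0],0]
    - [1,[-5,95,0],0]
    - [1,[-6,115,0],0]
    - [1,[-6.8,130,0],0]
    - [1,[-7.3,140,0],0]
    - [1,[-7.3,140,0],0]
    - [1,[-7.3,140,0],0]

```text
t: 4.17
ee_pos: [507.7, 292.6, 44.6]
orientation: [0.083, -3.14, -0.001]
ft_force: [-2.9, 2.1, 0.6]
width: 10.1
grasp_force: 30.0
```

>>> servo_tool:
  plan:
    - [0.7,[0,0,0],0]
    - [0.7,[0,0,0],0]
    - [0.7,[0,0,0],0]
    - [0.6,[0,0,10],0]
    - [0.4,[0,0,45],0]
    - [0.2,[0,0,85],0]
    - [0.2,[0,0,125],0]
    - [0.2,[0,-40,165],0]
    - [0.2,[0,-80,200],0]
    - [0.2,[0,-120,230],0]

```text
t: 5.0
ee_pos: [508.1, 198.4, 255.8]
orientation: [-0.084, 3.138, 0.001]
ft_force: [0.6, -0.5, -0.1]
width: 68.4
grasp_force: 0.0
```

>>> servo_tool:
  plan:
    - [0,[0,-40,0],0]
    - [0,[0,-80,0],0]
    - [0,[0,-120,0],0]
    - [0,[0,-160,0],-3]
    - [0,[0,-200,0],-3]
    - [0,[0,-240,0],-3]
    - [0,[0,-280,0],-3]
    - [0,[0,-320,0],-3]
    - [0,[0,-360,0],-3]
    - [0,[0,-400,0],-3]

```text
t: 5.83
ee_pos: [507.4, -203.1, 254.0]
orientation: [0.001, 3.141, -0.001]
ft_force: [-0.3, -0.3, -0.5]
width: 87.7
grasp_force: 0.0
```

>>> servo_tool:
  plan:
    - [0,[5,-40,10],0]
    - [0,[5,-80,10],0]
    - [0,[5,-120,10],0]
    - [0,[5,-120,10],0]
    - [0,[5,-120,10],0]
    - [0,[5,-120,10],0]

```text
t: 6.33
ee_pos: [512.4, -320.5, 263.2]
orientation: [-0.002, -3.141, -0.001]
ft_force: [0.3, 0.6, 0.5]
width: 87.7
grasp_force: 0.0
```

```bash
python3 -c "
from h import *
print(ctrl.get_obs()['ee_pos'])
snap('top','top1');snap('scene','scene1');c,b=snap('wrist','w3')
cv2.imwrite('pics/c4.png',cv2.resize(b,(800,600),interpolation=cv2.INTER_CUBIC))"
```

```text
[ 512.4022088  -320.53829021  263.18712803]
```

View pics/c4.png

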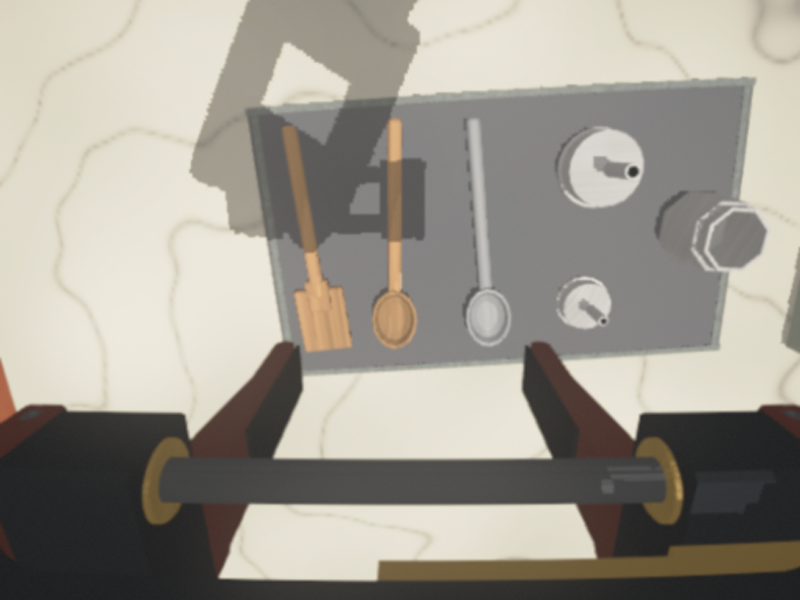

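The wrist view shows the wooden spoon (bowl at (395,318), handle end at (395,122)), the spatula (blade at (322,318), handle end at (289,128)), the steel spoon, both funnels (small stem top at (603,321)) and the boiler at (735,237).

```bash
cat > s.py <<'E'
from h import *
def wood(n,z=10):
    c,im=load(n);hsv=cv2.cvtColor(im,cv2.COLOR_BGR2HSV);g=plane(c,[(u,v) for v in range(384) for u in range(512)],z).reshape(384,512,3)
    m=(hsv[...,0]<22)&(hsv[...,1]>85)&(hsv[...,2]>50)&(g[...,1]<-280)&(g[...,1]>-480)&(abs(g[...,0]-512)<140)
    k,L,S,C=cv2.connectedComponentsWithStats(m.astype(np.uint8))
    r=[]
    for i in 1+np.argsort(-S[1:,4])[:2]:
        ys,xs=np.where(L==i);P=np.c_[xs,ys].astype(float);q=g[L==i]
        h=q[:,0]<540; a=np.polyfit(q[h,0],q[h,1],1)
        x0,x1=q[:,0].min(),q[:,0].max()
        r.append((q[:,1].mean(),a,x0,x1,P[q[:,0]<x0+4].mean(0),P[q[:,0]>x1-4].mean(0),P[abs(q[:,0]-(x0+x1)/2)<3].mean(0),c))
    return sorted(r,key=lambda t:-t[0])
A,B,S=wood('top0'),wood('w3'),wood('scene0')
for a,b,s in zip(A,B,S):
    for n,t in(('top',a),('w',b),('sc',s)): print(n,'ang',np.degrees(np.arctan(t[1][0])).round(2),'x',t[2].round(1),t[3].round(1),'y@520',np.polyval(t[1],520).round(1))
    for k in(4,5,6): print('tri',tri(a[7],a[k],b[7],b[k]).round(1), tri(a[7],a[k],s[7],s[k]).round(1))
c,im=load('top0');w,_=load('w3')
print('smallstem',tri(c,(500/1.5625,341/1.5625),w,(603*.64,321*.64)).round(1))
# mat corners
for u,v in(((408,312),(753,79)),((661,291),(718,348)),((422,464),(249,110)),((680,438),(249,110)),((661,291),(306,373)),((422,464),(753,79)),((408,312),(718,348))):
    print(u,v,tri(c,np.array(u)/1.5625,w,np.array(v)*.64).round(1))
E
python3 s.py
python3 - <<'E'
import sys;sys.path.insert(0,'.')
import os;os.chdir('.')
from h import *
c,im=load('top1')
hsv=cv2.cvtColor(im,cv2.COLOR_BGR2HSV);g=plane(c,[(u,v) for v in range(384) for u in range(512)],31).reshape(384,512,3)
m=(hsv[...,2]<85)&(abs(g[...,1]-292)<18)&(abs(g[...,0]-510)<75);q=g[m];print('div',q.mean(0),np.polyfit(q[:,0],q[:,1],1))
E
```

```text
top ang -0.55 x 404.2 605.5 y@520 -337.3
w ang -0.18 x 404.5 611.7 y@520 -335.1
sc ang -0.23 x 399.2 600.6 y@520 -336.4
tri [ 406.6 -334.6   13.4] [ 406.7 -333.8   17.9]
tri [ 603.  -335.7   23.2] [ 603.3 -338.2   16.1]
tri [ 506.  -334.4   18.7] [ 505.1 -334.2   16.5]
top ang 6.56 x 411.2 614.0 y@520 -412.6
w ang 6.53 x 410.3 615.2 y@520 -411.3
sc ang 6.63 x 405.6 611.1 y@520 -411.4
tri [ 412.6 -423.3   12. ] [ 413.3 -421.8   18. ]
tri [ 610.1 -407.6   18.8] [ 611.7 -407.5   14.1]
tri [ 512.  -411.5   15.4] [ 512.3 -411.3   15.4]
smallstem [ 562.2 -159.5   63.1]
(408, 312) (753, 79) [492.3 -54.1 104.2]
(661, 291) (718, 348) [ 533.2 -267.6  336.9]
(422, 464) (249, 110) [ 543.6   21.  1399.6]
(680, 438) (249, 110) [ 397.3 -454.4   13.8]
(661, 291) (306, 373) [ 632.4 -424.4   34. ]
(422, 464) (753, 79) [369.1 -34.2  11.3]
(408, 312) (718, 348) [613.3 -18.   12.1]
div [508.85414204 287.90574797  31.        ] [5.04717907e-02 2.62222968e+02]
```

>>> servo_tool:
  plan:
    - [0.6,[5.6,-14.5,-40],0]
    - [0.6,[5.6,-14.5,-80],0]
    - [0.6,[5.6,-14.5,-120],0]
    - [0.6,[5.6,-14.5,-160],0]
    - [0.6,[5.6,-14.5,-195],0]
    - [0.6,[5.6,-14.5,-215],0]
    - [0.6,[5.6,-14.5,-229],0]
    - [0.6,[5.6,-14.5,-239],0]
    - [0.6,[5.6,-14.5,-239],0]
    - [0.6,[5.6,-14.5,-239],0]

```text
t: 7.32
ee_pos: [519.5, -335.2, 24.8]
orientation: [-0.001, 3.14, -0.001]
ft_force: [0.4, 0.2, 0.8]
width: 34.8
grasp_force: 0.0
```

>>> servo_tool:
  plan:
    - [1,[0,0,0],0]
    - [1,[0,0,0],0]
    - [1,[0,0,0],0]
    - [1,[0,0,0],0]
    - [1,[0,0,0],0]
    - [1,[0,0,0],0]

```text
t: 7.82
ee_pos: [518.9, -335.4, 24.7]
orientation: [0.0, 3.141, -0.001]
ft_force: [-1.3, -0.0, 6.0]
width: 11.5
grasp_force: 30.0
```

>>> servo_tool:
  plan:
    - [1,[0,0,10],0]
    - [1,[0,0,45],0]
    - [1,[0,0,85],0]
    - [1,[0,20,115],0]
    - [1,[-4,60,115],-7]
    - [1,[-8,100,115],-14]
    - [1,[-12,140,115],-21]
    - [1,[-16,180,115],-28]
    - [1,[-20,220,115],-35]
    - [1,[-24,260,115],-42]

```text
t: 8.65
ee_pos: [494.8, -79.7, 139.6]
orientation: [1.102, 2.942, 0.0]
ft_force: [0.0, -0.2, -1.0]
width: 11.6
grasp_force: 30.0
```

>>> servo_tool:
  plan:
    - [1,[-4,40,0],-7]
    - [1,[-8,80,0],-14]
    - [1,[-12,120,0],-21]
    - [1,[-16,160,0],-28]
    - [1,[-20,195,0],-35]
    - [1,[-24.2,220,0],-42]
    - [1,[-24.2,234,0],-44.7]
    - [1,[-24.2,234,0],-44.7]
    - [1,[-24.2,234,0],-44.7]
    - [1,[-24.2,234,0],-44.7]

```text
t: 9.48
ee_pos: [471.1, 152.0, 139.2]
orientation: [2.127, 2.312, -0.001]
ft_force: [-0.6, 0.6, -1.3]
width: 11.5
grasp_force: 30.0
```

```bash
python3 -c "
from h import *
o=ctrl.get_obs();print(o['ee_pos'],o['orientation'],o['width'],o['ft_force'])
c,b=snap('wrist','w4');snap('top','top2')
cv2.imwrite('pics/c5.png',cv2.resize(b,(800,600),interpolation=cv2.INTER_CUBIC))"
```

```text
[471.103839   151.95998302 139.18095699] [ 2.12718054e+00  2.31169717e+00 -5.84256797e-04] 11.505680528087815 [-0.60881018  0.6014816  -1.33898715]
```

View pics/c5.png

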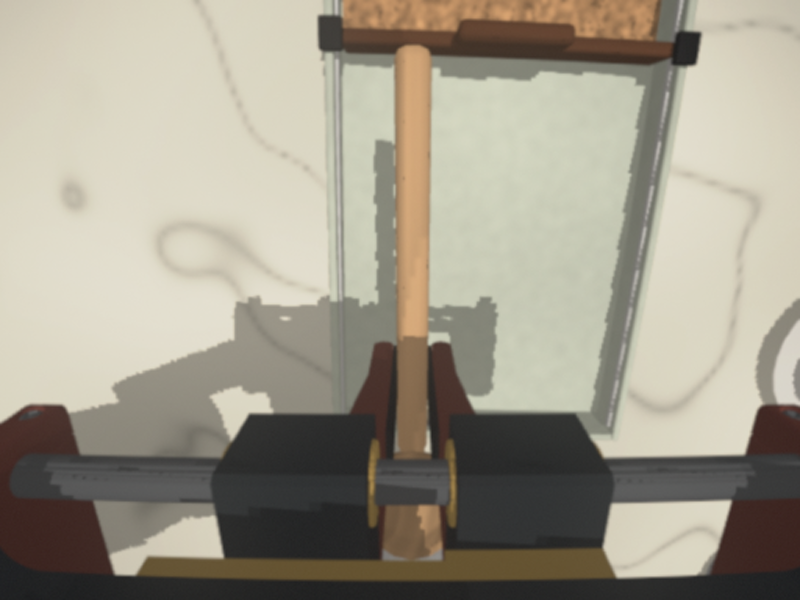

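The wrist view shows the spoon level in the fingers over the bare bay. Its handle end at (412,50) is just short of the divider, which is at the cork edge, and it is parallel to the tray within 2°.

>>> servo_tool:
  plan:
    - [1,[-0.4,6.7,-20],-1.5]
    - [1,[-0.4,6.7,-55],-1.5]
    - [1,[-0.4,6.7,-85],-1.5]
    - [1,[-0.4,6.7,-105],-1.5]
    - [1,[-0.4,6.7,-112],-1.5]
    - [1,[-0.4,6.7,-115],-1.5]
    - [1,[-0.4,6.7,-115],-1.5]
    - [1,[-0.4,6.7,-115],-1.5]

```text
t: 10.25
ee_pos: [471.7, 159.2, 25.0]
orientation: [2.161, 2.279, 0.002]
ft_force: [-0.2, 0.1, -0.7]
width: 11.9
grasp_force: 30.0
```

>>> servo_tool:
  plan:
    - [1,[0,0,-0.5],0]
    - [1,[0,0,-1],0]
    - [1,[0,0,-1],0]

```text
t: 10.5
ee_pos: [471.4, 159.5, 23.9]
orientation: [2.161, 2.28, 0.002]
ft_force: [0.5, -0.4, -0.9]
width: 11.8
grasp_force: 30.0
```

>>> servo_tool:
  plan:
    - [1,[0,0,-0.5],0]
    - [1,[0,0,-1],0]
    - [1,[0,0,-1],0]

```text
t: 10.75
ee_pos: [470.8, 159.4, 22.1]
orientation: [2.161, 2.28, 0.0]
ft_force: [0.2, 0.4, -1.2]
width: 11.5
grasp_force: 30.0
```

>>> servo_tool:
  plan:
    - [1,[0,0,-0.5],0]
    - [1,[0,0,-1],0]
    - [1,[0,0,-1],0]

```text
t: 11.0
ee_pos: [470.7, 159.3, 20.9]
orientation: [-2.161, -2.28, 0.0]
ft_force: [1.0, 0.3, 0.4]
width: 11.4
grasp_force: 30.0
```

>>> servo_tool:
  plan:
    - [1,[0,0,-0.5],0]
    - [1,[0,0,-0.5],0]
    - [1,[0,0,-0.5],0]

```text
t: 11.25
ee_pos: [470.8, 159.3, 20.7]
orientation: [-2.161, -2.28, 0.0]
ft_force: [-0.5, 0.2, 2.7]
width: 11.3
grasp_force: 30.0
```

>>> servo_tool:
  plan:
    - [0.7,[0,0,0],0]
    - [0.7,[0,0,0],0]
    - [0.7,[0,0,0],0]
    - [0.7,[0,0,20],0]
    - [0.65,[0,0,60],0]
    - [0.6,[0,0,100],0]
    - [0.6,[4,-35,120],7]
    - [0.6,[8,-75,120],14]
    - [0.6,[12,-115,120],21]
    - [0.6,[16,-155,120],28]

```text
t: 12.08
ee_pos: [486.1, 16.5, 141.4]
orientation: [1.598, 2.703, 0.001]
ft_force: [0.3, 0.0, -1.0]
width: 34.7
grasp_force: 0.0
```

>>> servo_tool:
  plan:
    - [0.6,[4,-40,0],7]
    - [0.6,[8,-80,0],14]
    - [0.6,[12,-120,0],21]
    - [0.6,[16,-160,0],28]
    - [0.6,[20,-200,0],35]
    - [0.6,[24,-240,0],42]
    - [0.6,[28,-280,0],49]
    - [0.6,[32,-320,0],56]
    - [0.6,[36,-360,0],63]
    - [0.6,[40,-400,0],65.5]

```text
t: 12.92
ee_pos: [524.3, -373.3, 140.4]
orientation: [0.117, -3.139, -0.0]
ft_force: [1.1, 0.9, 0.8]
width: 35.4
grasp_force: 0.0
```

>>> servo_tool:
  plan:
    - [0.6,[0,-12,0],0]
    - [0.6,[0,-12,0],0]
    - [0.6,[0,-12,0],0]

```text
t: 13.17
ee_pos: [524.0, -383.1, 139.9]
orientation: [0.103, -3.139, -0.002]
ft_force: [-0.2, 1.3, -0.2]
width: 35.1
grasp_force: 0.0
```

```bash
python3 -c "
from h import *
o=ctrl.get_obs();a=o['orientation'];print(o['ee_pos'],(2*np.degrees(np.arctan2(a[1],a[0]))-90),o['width'])
c,b=snap('wrist','w5');snap('top','top3')
cv2.imwrite('pics/c6.png',cv2.resize(b,(600,450),interpolation=cv2.INTER_CUBIC))"
```

```text
[ 523.96055952 -383.1358488   139.87163791] -266.22648311774196 35.114691600027136
```

View pics/c6.png

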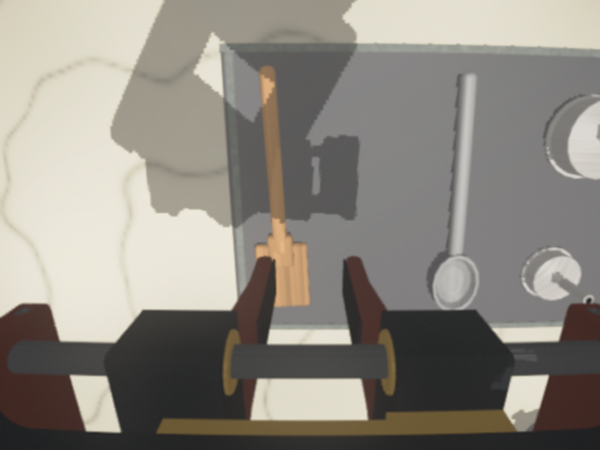

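The wrist view shows the spatula at u≈275, to be gripped on its handle.

>>> servo_tool:
  plan:
    - [0.6,[3,-26.7,0],2.8]
    - [0.6,[3,-26.7,-35],2.8]
    - [0.6,[3,-26.7,-70],2.8]
    - [0.6,[3,-26.7,-95],2.8]
    - [0.6,[3,-26.7,-107],2.8]
    - [0.6,[3,-26.7,-115],2.8]
    - [0.6,[3,-26.7,-115.5],2.8]
    - [0.6,[3,-26.7,-115.5],2.8]
    - [1,[3,-26.7,-115.5],2.8]
    - [1,[3,-26.7,-115.5],2.8]

```text
t: 14.1
ee_pos: [528.6, -410.5, 26.8]
orientation: [-0.185, 3.134, -0.003]
ft_force: [1.1, 0.3, 0.2]
width: 25.3
grasp_force: 0.0
```

>>> servo_tool:
  plan:
    - [1,[0,0,0],0]
    - [1,[0,0,0],0]
    - [1,[0,0,0],0]
    - [1,[0,0,0],0]
    - [1,[0,0,0],0]

```text
t: 14.52
ee_pos: [528.1, -410.3, 26.0]
orientation: [-0.184, 3.135, -0.001]
ft_force: [-1.0, 1.5, 6.5]
width: 11.7
grasp_force: 30.0
```

>>> servo_tool:
  plan:
    - [1,[0,0,10],0]
    - [1,[0,0,45],0]
    - [1,[0,0,85],0]
    - [1,[0,20,115],0]
    - [1,[2,60,115],-7]
    - [1,[4,100,115],-14]
    - [1,[6,140,115],-21]
    - [1,[8,180,115],-28]
    - [1,[10,220,115],-35]
    - [1,[12,260,115],-42]

```text
t: 15.35
ee_pos: [539.3, -150.7, 140.7]
orientation: [0.948, 2.995, 0.0]
ft_force: [1.5, -0.1, -1.2]
width: 11.6
grasp_force: 30.0
```

>>> servo_tool:
  plan:
    - [1,[2,40,0],-7]
    - [1,[4,80,0],-14]
    - [1,[6,120,0],-21]
    - [1,[8,160,0],-28]
    - [1,[11,200,0],-35]
    - [1,[14,240,0],-42]
    - [1,[17,280,0],-49]
    - [1,[20,310,0],-52.3]
    - [1,[20,315,0],-52.3]
    - [1,[20,315,0],-52.3]

```text
t: 16.18
ee_pos: [559.6, 165.0, 140.5]
orientation: [2.158, 2.282, 0.001]
ft_force: [0.3, -1.0, -0.5]
width: 11.8
grasp_force: 30.0
```

>>> servo_tool:
  plan:
    - [1,[0,0,0],0]
    - [1,[0,0,0],0]

```text
t: 16.35
ee_pos: [559.3, 161.2, 140.1]
orientation: [-2.164, -2.278, 0.001]
ft_force: [0.2, -0.2, -0.6]
width: 11.8
grasp_force: 30.0
```

```bash
cat > st.py <<'E'
from h import *
o=ctrl.get_obs();a=o['orientation'];print(o['t'],o['ee_pos'].round(1),((2*np.degrees(np.arctan2(a[1],a[0]))-90)%180).round(2),o['width'].round(1),o['ft_force'].round(1))
E
python3 st.py
```

```text
Traceback (most recent call last):
  File "st.py", line 2, in <module>
    o=ctrl.get_obs();a=o['orientation'];print(o['t'],o['ee_pos'].round(1),((2*np.degrees(np.arctan2(a[1],a[0]))-90)%180).round(2),o['width'].round(1),o['ft_force'].round(1))
                                                                                                                                  ^^^^^^^^^^^^^^^^
AttributeError: 'float' object has no attribute 'round'
```

>>> servo_tool:
  plan:
    - [1,[1.4,-0.5,-20],0]
    - [1,[1.4,-0.5,-55],0]
    - [1,[1.4,-0.5,-85],0]
    - [1,[1.4,-0.5,-105],0]
    - [1,[1.4,-0.5,-112],0]
    - [1,[1.4,-0.5,-115],0]
    - [1,[1.4,-0.5,-115.5],0]
    - [1,[1.4,-0.5,-116],0]
    - [1,[1.4,-0.5,-116],0]

```text
t: 17.1
ee_pos: [562.1, 162.0, 25.4]
orientation: [2.164, 2.276, 0.003]
ft_force: [0.7, 0.6, -1.4]
width: 11.8
grasp_force: 30.0
```

>>> servo_tool:
  plan:
    - [1,[0,0,-0.5],0]
    - [1,[0,0,-1],0]
    - [1,[0,0,-1],0]

```text
t: 17.35
ee_pos: [561.3, 162.2, 23.6]
orientation: [2.164, 2.277, 0.001]
ft_force: [-0.3, -0.3, -1.0]
width: 11.4
grasp_force: 30.0
```

>>> servo_tool:
  plan:
    - [1,[0,0,-0.5],0]
    - [1,[0,0,-1],0]
    - [1,[0,0,-1],0]

```text
t: 17.6
ee_pos: [561.0, 162.2, 22.1]
orientation: [2.164, 2.277, 0.0]
ft_force: [-0.2, -0.4, 0.1]
width: 11.6
grasp_force: 30.0
```

>>> servo_tool:
  plan:
    - [1,[0,0,-0.5],0]
    - [1,[0,0,-0.5],0]
    - [1,[0,0,-0.5],0]

```text
t: 17.85
ee_pos: [561.0, 162.2, 22.0]
orientation: [-2.164, -2.277, 0.0]
ft_force: [-1.6, 1.1, 5.9]
width: 11.4
grasp_force: 30.0
```

>>> servo_tool:
  plan:
    - [0.7,[0,0,0],0]
    - [0.7,[0,0,0],0]
    - [0.7,[0,0,0],0]
    - [0.7,[0,0,20],0]
    - [0.5,[0,0,60],0]
    - [0.3,[0,0,100],0]
    - [0,[0,-35,140],7]
    - [0,[0,-75,160],14]
    - [0,[0,-115,180],21]
    - [0,[0,-155,200],28]

```text
t: 18.68
ee_pos: [561.0, 25.8, 213.0]
orientation: [1.545, 2.734, 0.001]
ft_force: [-0.2, 0.8, -0.3]
width: 62.8
grasp_force: 0.0
```

>>> servo_tool:
  plan:
    - [0,[-15,-40,20],7]
    - [0,[-30,-80,20],14]
    - [0,[-45,-110,20],21]
    - [0,[-45,-120,20],28]
    - [0,[-45,-120,20],35]
    - [0,[-45,-120,20],42]
    - [0,[-45,-120,20],49]
    - [0,[-45,-120,20],56]
    - [0,[-45,-120,20],59]
    - [0,[-45,-120,20],59]

```text
t: 19.52
ee_pos: [515.9, -93.0, 231.3]
orientation: [-0.007, -3.141, -0.0]
ft_force: [0.8, 0.0, 0.1]
width: 88.0
grasp_force: 0.0
```

```bash
sed -i "s/o\['width'\].round(1)/round(o['width'],1)/" st.py; python3 st.py; python3 -c "
from h import *
c,b=snap('wrist','w6');t=snap('top','top4')[1]
cv2.imwrite('pics/c7.png',np.hstack([cv2.resize(b,(500,375)),cv2.resize(t[170:310,80:192],(300,375),interpolation=cv2.INTER_CUBIC)]))"
```

```text
19.5167 [515.9 -93.  231.3] 89.75 88.0 [0.8 0.  0.1]
```

View pics/c7.png

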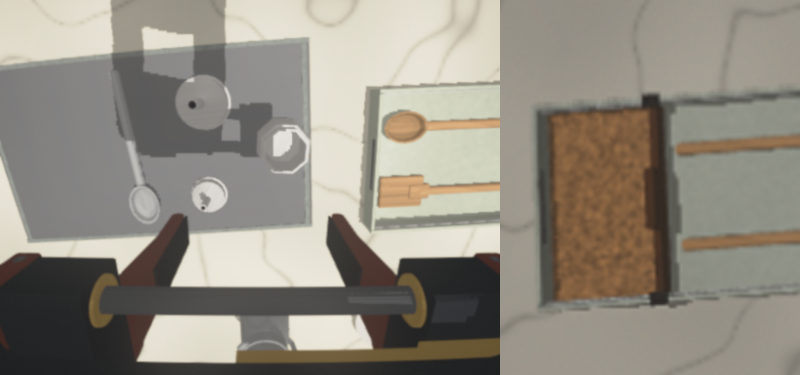

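The spoon and spatula lie flat side by side in the bare bay, and the divider sits on the cork edge. Next I'll take a close crop of the boiler and small funnel.

```bash
python3 -c "
from h import *
b=load('w6')[1];t=load('top0')[1]
A=cv2.resize(b[110:230,180:330],(600,480),interpolation=cv2.INTER_CUBIC)
B=cv2.resize(t[190:270,260:340],(200,200),interpolation=cv2.INTER_CUBIC)
B=np.vstack([B,np.zeros((280,200,3),np.uint8)])
cv2.imwrite('pics/c8.png',np.hstack([A,B]))"
```

View pics/c8.png

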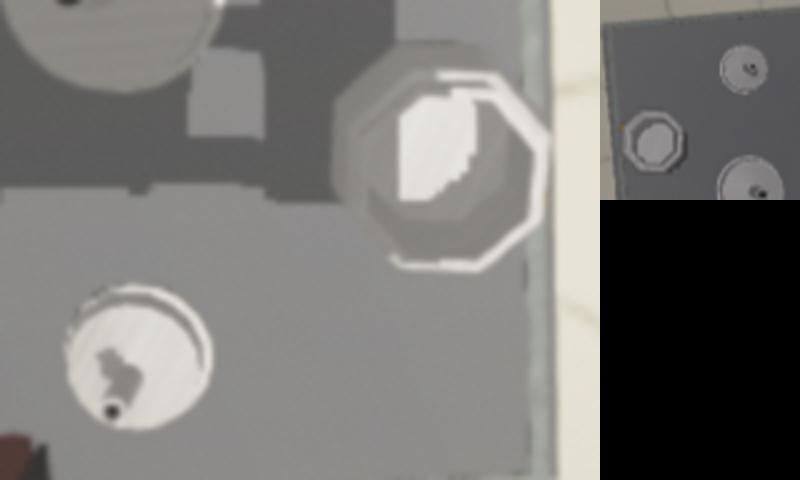

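The crop shows the stem top at crop (112,410) and the boiler's top ring centred at about (455,170). In the top view they are at (753,68) and (654,141).

```bash
python3 -c "
from h import *
c,_=load('top0');w,_=load('w6');w3,_=load('w3')
for n,u,v,z in(('boil',(281.6,246.4),(293.75,152.5),64),('stem',(321.2,217.2),(208,212.5),60)):
    print(n,tri(c,u,w,v).round(1),plane(c,[u],z).round(1),plane(w,[v],z).round(1))
print(tri(w3,(603*.64,321*.64),w,(208,212.5)).round(1), tri(w3,(741*.64,235*.64),w,(293.75,152.5)).round(1))
# funnel base disc & boiler foot in w6 / mat-level check
print(plane(w,[((140)/4+180,(357)/4+110)],23+8).round(1))
print(px(w,[[561,-159,8],[561,-159,31],[561,-159,60]]).round(1))
"
```

```text
boil [493.5 -61.3  67.2] [[494.6 -62.8  64. ]] [[493.  -59.7  64. ]]
stem [ 561.9 -159.    68.7] [[ 562.3 -161.8   60. ]] [[ 565.5 -159.5   60. ]]
[ 565.5 -159.4   60.4] [491.9 -60.   66.7]
[[ 559.1 -155.4   31. ]]
[[215.1 194.8]
 [212.3 200.6]
 [208.2 209. ]]
```

>>> servo_tool:
  plan:
    - [0,[-22.7,32.2,0],-7]
    - [0,[-22.7,32.2,0],-14]
    - [0,[-22.7,32.2,0],-21]
    - [0,[-22.7,32.2,-20],-28]
    - [0,[-22.7,32.2,-40],-35]
    - [0,[-22.7,32.2,-60],-42]
    - [0,[-22.7,32.2,-75],-49]
    - [0,[-22.7,32.2,-75],-56]
    - [0,[-22.7,32.2,-75],-63]
    - [0,[-22.7,32.2,-75],-70]

```text
t: 20.45
ee_pos: [493.2, -60.7, 155.9]
orientation: [-1.82, -2.56, 0.001]
ft_force: [0.9, -0.4, -0.3]
width: 88.2
grasp_force: 0.0
```

>>> servo_tool:
  plan:
    - [0,[0,0,0],-7]
    - [0,[0,0,0],-14]
    - [0,[0,0,0],-16.8]
    - [0,[0,0,0],-16.8]

```text
t: 20.78
ee_pos: [493.4, -60.8, 156.4]
orientation: [-2.17, -2.272, 0.0]
ft_force: [0.1, -0.2, -0.5]
width: 88.2
grasp_force: 0.0
```

```bash
python3 st.py; python3 -c "
from h import *
c,b=snap('wrist','w7')
print(px(c,[[493.2,-60.8,64]]).round(0))
cv2.imwrite('pics/c9.png',cv2.resize(b,(640,480)))"
```

```text
20.7833 [493.4 -60.8 156.4] 2.65 88.2 [ 0.1 -0.2 -0.5]
[[263. 194.]]
```

View pics/c9.png

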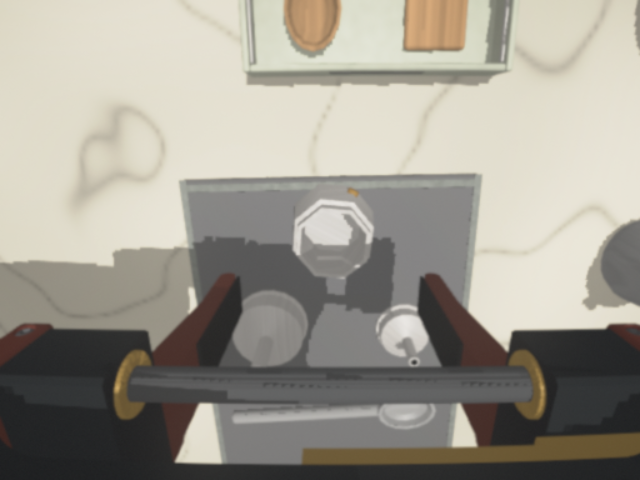

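The boiler's ring is at (333,238), about 3 mm off the prediction towards +x and +y. Its valve points to +y, clear of the fingers.

>>> servo_tool:
  plan:
    - [0,[1.6,2.3,-30],0]
    - [0,[1.6,2.3,-60],0]
    - [0,[1.6,2.3,-85],0]
    - [0,[1.6,2.3,-97],0]
    - [0,[1.6,2.3,-103],0]
    - [0,[1.6,2.3,-103],0]
    - [0,[1.6,2.3,-103],0]
    - [1,[1.6,2.3,-103],0]
    - [1,[1.6,2.3,-103],0]
    - [1,[1.6,2.3,-103],0]

```text
t: 21.67
ee_pos: [495.7, -58.6, 54.4]
orientation: [2.164, 2.275, 0.002]
ft_force: [0.6, -0.1, 0.2]
width: 71.2
grasp_force: 0.0
```

>>> servo_tool:
  plan:
    - [1,[0,0,0],0]
    - [1,[0,0,0],0]
    - [1,[0,0,0],0]
    - [1,[0,0,0],0]

```text
t: 22.0
ee_pos: [495.4, -58.6, 53.9]
orientation: [2.165, 2.275, 0.001]
ft_force: [-1.5, 0.2, 6.7]
width: 59.1
grasp_force: 30.2
```

>>> servo_tool:
  plan:
    - [1,[0,0,10],0]
    - [1,[0,0,45],0]
    - [1,[0,0,80],0]
    - [1,[0,15,100],0]
    - [1,[-2,50,100],0]
    - [1,[-5,90,100],0]
    - [1,[-7,130,100],0]
    - [1,[-10,170,100],0]
    - [1,[-12,210,100],0]
    - [1,[-15,250,100],0]

```text
t: 22.83
ee_pos: [479.4, 193.3, 154.0]
orientation: [2.166, 2.276, 0.0]
ft_force: [0.9, -0.7, -1.3]
width: 58.9
grasp_force: 29.8
```

>>> servo_tool:
  plan:
    - [1,[-2,40,0],0]
    - [1,[-4,80,0],0]
    - [1,[-6,115,0],0]
    - [1,[-9.5,145,0],0]
    - [1,[-9.5,154.6,0],0]
    - [1,[-9.5,154.6,0],0]
    - [1,[-9.5,154.6,0],0]
    - [1,[-9.5,154.6,0],0]

```text
t: 23.5
ee_pos: [470.2, 344.6, 153.3]
orientation: [2.166, 2.275, -0.002]
ft_force: [1.3, -0.5, -1.0]
width: 58.8
grasp_force: 29.8
```

```bash
python3 st.py; python3 -c "
from h import *
c,b=snap('wrist','w8');t=snap('top','top5')[1];s=snap('scene','scene5')[1]
cv2.imwrite('pics/c10.png',np.hstack([cv2.resize(b,(480,360)),cv2.resize(s[135:219,262:402],(320,192),interpolation=cv2.INTER_CUBIC)if 0 else cv2.resize(s[100:240,265:390],(320,360),interpolation=cv2.INTER_CUBIC)]))"
```

```text
23.5 [470.2 344.6 153.3] 2.8 58.8 [ 1.3 -0.5 -1. ]
```

View pics/c10.png

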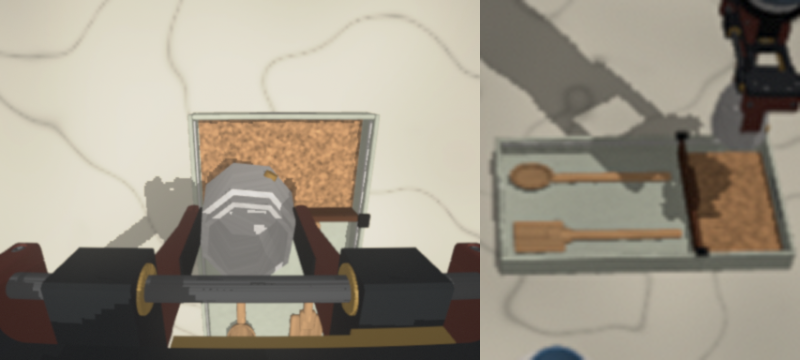

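The boiler is held upright over the cork bay, with the valve towards +y, and both utensils lie flat.

>>> servo_tool:
  plan:
    - [1,[0.7,1.2,-30],0]
    - [1,[0.7,1.2,-60],0]
    - [1,[0.7,1.2,-82],0]
    - [1,[0.7,1.2,-94],0]
    - [1,[0.7,1.2,-99],0]
    - [1,[0.7,1.2,-101],0]
    - [1,[0.7,1.2,-101],0]
    - [1,[0.7,1.2,-101],0]

```text
t: 24.32
ee_pos: [472.0, 347.7, 53.6]
orientation: [2.166, 2.275, 0.003]
ft_force: [-0.4, 0.2, -1.3]
width: 58.4
grasp_force: 29.8
```

>>> servo_tool:
  plan:
    - [1,[0,0,-0.5],0]
    - [1,[0,0,-1],0]
    - [1,[0,0,-1],0]

```text
t: 24.57
ee_pos: [471.5, 347.6, 52.1]
orientation: [2.165, 2.276, 0.002]
ft_force: [-0.6, 0.7, -1.0]
width: 58.8
grasp_force: 29.8
```

>>> servo_tool:
  plan:
    - [1,[0,0,-0.5],0]
    - [1,[0,0,-1],0]
    - [1,[0,0,-1],0]

```text
t: 24.82
ee_pos: [471.1, 347.3, 50.5]
orientation: [2.166, 2.276, 0.0]
ft_force: [0.2, -0.5, -1.5]
width: 59.1
grasp_force: 29.8
```

>>> servo_tool:
  plan:
    - [1,[0,0,-0.5],0]
    - [1,[0,0,-1],0]
    - [1,[0,0,-1],0]

```text
t: 25.07
ee_pos: [471.2, 347.4, 50.0]
orientation: [-2.166, -2.276, 0.0]
ft_force: [-2.9, -1.4, 5.7]
width: 58.8
grasp_force: 30.1
```

>>> servo_tool:
  plan:
    - [1,[0,0,-0.4],0]
    - [1,[0,0,-0.4],0]
    - [1,[0,0,-0.4],0]

```text
t: 25.32
ee_pos: [471.2, 347.3, 49.9]
orientation: [-2.166, -2.276, -0.0]
ft_force: [-2.7, -1.8, 9.1]
width: 58.7
grasp_force: 30.3
```

>>> servo_tool:
  plan:
    - [0.14,[0,0,0],0]
    - [0.14,[0,0,0],0]
    - [0.14,[0,0,0],0]
    - [0.14,[0,0,0],0]
    - [0.14,[0,0,20],0]
    - [0.14,[0,0,60],0]
    - [0.3,[0,-30,85],0]
    - [0.5,[6,-70,100],0]
    - [0.5,[12,-110,110],0]
    - [0.5,[18,-150,120],0]

```text
t: 26.15
ee_pos: [489.1, 197.6, 169.7]
orientation: [2.164, 2.277, 0.002]
ft_force: [0.6, -0.6, 0.3]
width: 52.5
grasp_force: 0.0
```

>>> servo_tool:
  plan:
    - [0.5,[8,-40,0],0]
    - [0.5,[16,-80,0],0]
    - [0.5,[24,-120,0],0]
    - [0.5,[32,-160,0],0]
    - [0.5,[40,-200,0],0]
    - [0.5,[48,-240,0],0]
    - [0.5,[56,-280,0],0]
    - [0.5,[64,-320,0],0]
    - [0.5,[72,-345,0],0]
    - [0.5,[74.3,-357.3,0],0]

```text
t: 26.98
ee_pos: [564.2, -162.1, 168.8]
orientation: [2.168, 2.272, 0.001]
ft_force: [-0.5, -0.1, 1.2]
width: 43.7
grasp_force: 0.0
```

>>> servo_tool:
  plan:
    - [0.5,[0,0,0],0]
    - [0.5,[0,0,0],0]

```text
t: 27.15
ee_pos: [562.7, -158.2, 168.3]
orientation: [-2.166, -2.274, 0.0]
ft_force: [-0.4, -0.0, -0.6]
width: 43.9
grasp_force: 0.0
```

```bash
python3 st.py; python3 -c "
from h import *
c,b=snap('wrist','w9')
print(px(c,[[563.5,-160,60],[563.5,-160,31],[563.5,-160,8]]).round(0))
t=snap('top','top6')[1]
cv2.imwrite('pics/c11.png',np.hstack([cv2.resize(b[100:384,100:412],(484,440)),cv2.resize(t[180:300,90:245],(310,440))]))"
```

```text
27.15 [ 562.7 -158.2  168.3] 2.78 43.9 [-0.4 -0.  -0.6]
[[265. 190.]
 [265. 182.]
 [265. 176.]]
```

View pics/c11.png

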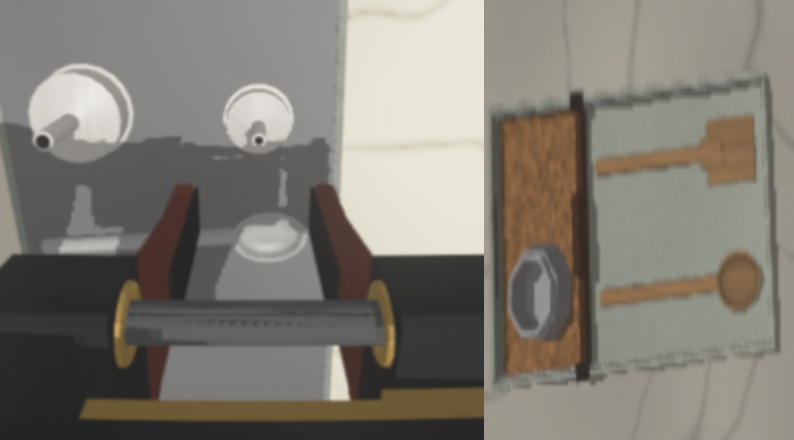

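The stem top is within 1 px of the prediction. On the right, the boiler stands upright in the cork bay with clearance all round.

>>> servo_tool:
  plan:
    - [0.5,[1.5,-1.5,-35],0]
    - [0.5,[1.5,-1.5,-70],0]
    - [0.5,[1.5,-1.5,-100],0]
    - [0.5,[1.5,-1.5,-114],0]
    - [0.5,[1.5,-1.5,-120],0]
    - [0.5,[1.5,-1.5,-120],0]
    - [0.5,[1.5,-1.5,-120],0]
    - [1,[1.5,-1.5,-120],0]
    - [1,[1.5,-1.5,-120],0]
    - [1,[1.5,-1.5,-120],0]

```text
t: 28.08
ee_pos: [565.5, -160.2, 50.0]
orientation: [2.164, 2.275, 0.001]
ft_force: [-0.0, 0.2, -0.6]
width: 27.1
grasp_force: 0.0
```

>>> servo_tool:
  plan:
    - [1,[0,0,0],0]
    - [1,[0,0,0],0]
    - [1,[0,0,0],0]
    - [1,[0,0,0],0]

```text
t: 28.42
ee_pos: [564.9, -160.2, 49.0]
orientation: [2.166, 2.275, 0.0]
ft_force: [-0.9, 0.3, 3.1]
width: 7.9
grasp_force: 30.0
```

>>> servo_tool:
  plan:
    - [1,[0,0,10],0]
    - [1,[0,0,45],0]
    - [1,[0,0,80],0]
    - [1,[0,20,110],0]
    - [1,[-1,60,110],0]
    - [1,[-2,100,110],0]
    - [1,[-3,140,110],0]
    - [1,[-4,180,110],0]
    - [1,[-5,220,110],0]
    - [1,[-6,260,110],0]

```text
t: 29.25
ee_pos: [558.4, 101.7, 159.5]
orientation: [2.166, 2.275, 0.0]
ft_force: [0.5, -0.6, -0.1]
width: 7.5
grasp_force: 30.0
```

>>> servo_tool:
  plan:
    - [1,[-1,40,0],0]
    - [1,[-1,80,0],0]
    - [1,[-2,120,0],0]
    - [1,[-2,160,0],0]
    - [1,[-3,200,0],0]
    - [1,[-3,230,0],0]
    - [1,[-3.2,250.6,0],0]
    - [1,[-3.2,250.6,0],0]
    - [1,[-3.2,250.6,0],0]
    - [1,[-3.2,250.6,0],0]

```text
t: 30.08
ee_pos: [555.3, 349.6, 158.7]
orientation: [2.166, 2.276, -0.001]
ft_force: [0.5, 0.6, -0.5]
width: 8.1
grasp_force: 30.0
```

```bash
python3 st.py; python3 -c "
from h import *
c,b=snap('wrist','w10')
cv2.imwrite('pics/c12.png',b)"
```

```text
30.0833 [555.3 349.6 158.7] 2.84 8.1 [ 0.5  0.6 -0.5]
```

View pics/c12.png

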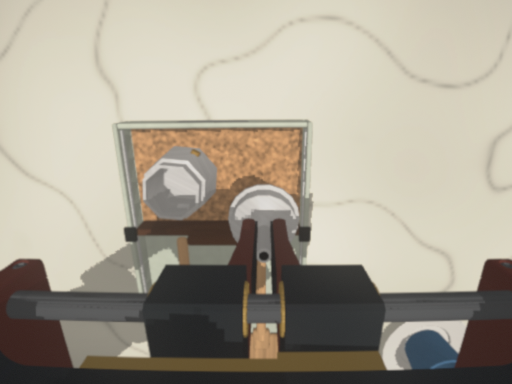

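The funnel hangs straight in the fingers at (264,215), and the boiler stands at (180,185) in the cork bay.

>>> servo_tool:
  plan:
    - [1,[0.3,0.6,-35],0]
    - [1,[0.3,0.6,-70],0]
    - [1,[0.3,0.6,-92],0]
    - [1,[0.3,0.6,-104],0]
    - [1,[0.3,0.6,-109],0]
    - [1,[0.3,0.6,-111],0]
    - [1,[0.3,0.6,-111],0]
    - [1,[0.3,0.6,-111],0]

```text
t: 30.8
ee_pos: [557.0, 351.4, 49.2]
orientation: [2.166, 2.275, 0.004]
ft_force: [0.9, 0.0, 0.5]
width: 7.9
grasp_force: 30.0
```

>>> servo_tool:
  plan:
    - [1,[0,0,-0.5],0]
    - [1,[0,0,-1],0]
    - [1,[0,0,-1],0]

```text
t: 31.05
ee_pos: [556.2, 351.4, 47.5]
orientation: [2.165, 2.276, 0.002]
ft_force: [-0.7, 0.8, 0.2]
width: 7.6
grasp_force: 30.0
```

>>> servo_tool:
  plan:
    - [1,[0,0,-0.5],0]
    - [1,[0,0,-1],0]
    - [1,[0,0,-1],0]

```text
t: 31.3
ee_pos: [555.8, 351.1, 45.7]
orientation: [-2.165, -2.276, 0.0]
ft_force: [0.1, 0.4, 0.2]
width: 8.2
grasp_force: 30.0
```

>>> servo_tool:
  plan:
    - [1,[0,0,-0.5],0]
    - [1,[0,0,-0.5],0]
    - [1,[0,0,-0.5],0]

```text
t: 31.55
ee_pos: [555.8, 351.1, 45.1]
orientation: [-2.166, -2.276, 0.0]
ft_force: [0.4, -0.3, -0.1]
width: 7.9
grasp_force: 30.0
```

>>> servo_tool:
  plan:
    - [1,[0,0,-0.5],0]
    - [1,[0,0,-0.5],0]
    - [1,[0,0,-0.5],0]

```text
t: 31.8
ee_pos: [555.9, 351.1, 45.0]
orientation: [-2.166, -2.276, 0.0]
ft_force: [-1.0, -0.3, 4.1]
width: 7.9
grasp_force: 30.0
```

Contact. I'll release, retreat straight up, then check.

>>> servo_tool:
  plan:
    - [0.72,[0,0,0],0]
    - [0.72,[0,0,0],0]
    - [0.72,[0,0,0],0]
    - [0.72,[0,0,15],0]
    - [0.72,[0,0,55],0]
    - [0.72,[0,0,95],0]
    - [0.5,[0,0,130],0]
    - [0.3,[0,-40,160],0]
    - [0.3,[-20,-80,190],0]
    - [0.3,[-40,-115,200],0]

```text
t: 32.63
ee_pos: [525.6, 251.7, 241.9]
orientation: [2.163, 2.275, 0.008]
ft_force: [0.6, -0.8, 1.6]
width: 47.7
grasp_force: 0.0
```

>>> servo_tool:
  plan:
    - [0.3,[-10,-40,0],0]
    - [0.3,[-20,-80,0],0]
    - [0.3,[-30,-120,0],0]
    - [0.3,[-40,-160,0],0]
    - [0.3,[-40,-160,0],0]
    - [0.3,[-40,-160,0],0]

```text
t: 33.13
ee_pos: [483.9, 90.1, 239.2]
orientation: [2.169, 2.271, 0.002]
ft_force: [-0.4, 0.6, -0.2]
width: 61.5
grasp_force: 0.0
```

```bash
python3 st.py; python3 -c "
from h import *
b=snap('top','top9')[1];s=snap('scene','scene9')[1]
cv2.imwrite('pics/c13.png',np.vstack([cv2.resize(b[100:310,80:450],(529,300),interpolation=cv2.INTER_CUBIC),cv2.resize(s[125:275,100:400],(529,264),interpolation=cv2.INTER_CUBIC)]))"
```

```text
33.1333 [483.9  90.1 239.2] 2.63 61.5 [-0.4  0.6 -0.2]
```

View pics/c13.png

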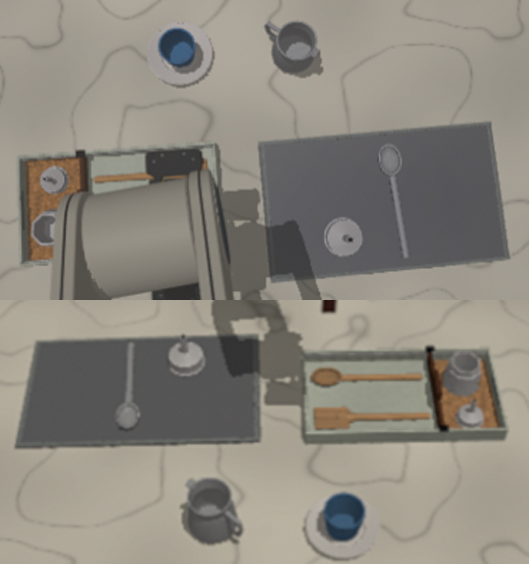

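The lower view shows the spoon and spatula flat in the bare bay, and the boiler upright and the funnel rim down on the cork. The steel spoon, big funnel, jug and cup are unmoved, and the arm is clear.

```bash
python3 -c "
from workcell import ctrl
print(ctrl.close_job())"
```

```text
the job is handed in; nothing more can be done
None
```

I handed the job in at about 33 s: the divider is at the cork edge, the wooden spoon and spatula lie flat in the bare bay, the boiler stands upright and the small funnel rim down on the cork, and the last pictures show nothing else moved.

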